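# Photograph a stone-inlaid vase at the market stall, then put it on display

### The job

Take the white vase out of the light-blue tray, hold it upright directly over the yellow cross with its stones level with the phone's lens, and turn it so that the blue stone, then the amber, then the green one squarely faces the lens, holding it still for a good second each time. Then stand it in the middle of the blue felt pad on the wooden riser, set down without dropping it, square to the riser with the amber stone facing the customers (away from the robot), and let go. Do not tip the vase, do not bump the phone stand and leave the other goods where they are.

Things in the scene. Friction and masses are not known exactly. Their poses are not given: they have to be found in the camera images.
- vase: white ceramic bud vase, upright in the tray: open-topped square tube 56 x 56 mm, 150 mm tall, 6 mm walls, 400 g. Origin: centre of its underside; z up. A round stone, 36 mm across and 4 mm proud, is set in three sides 60 mm above the bottom: amber on +x, blue on +y, green on -y; the -x side is plain. Grip a facing pair of flat sides above the stones (105 to 135 mm up)
- amber_stone (a point): centre of the amber stone, on the vase's +x face, 28 mm from the vase's axis and 60 mm above its bottom; axes as the vase's
- blue_stone (a point): centre of the blue stone, on the vase's +y face, 28 mm from the axis, 60 mm above the bottom; axes as the vase's
- green_stone (a point): centre of the green stone, on the vase's -y face, 28 mm from the axis, 60 mm above the bottom; axes as the vase's
- tray: light-blue open tray, fixed, 190 (x) x 160 (y) mm, 25 mm high, floor and walls 5 mm thick; the vase stands on its floor (5 mm above the table). Origin: centre of the underside
- photo_stand: photo corner, fixed: a flat grey disc of 110 mm diameter on the table with a yellow cross, and a black phone held crosswise (150 x 72 mm, top edge 206 mm above the table) on a stand of round foot and pole. Origin: centre of the cross at table height; its +y axis points level from the cross to the phone, whose lens stands 150 mm from the cross
- lens (a point): the phone's lens, 150 mm from the cross along the photo stand's +y and 170 mm above the table; it looks along the stand's -y, level, across the point above the cross. Axes as the photo stand's
- riser: fixed plywood riser 130 (x) x 390 (y) mm, top 45 mm above the table; its +x axis points to the customers, away from the robot. Origin: centre of its footprint at table height. The pad and two goods stand on it in a row at 130 mm spacing, in any order
- pad: light-blue square felt pad, fixed on the riser, 90 x 90 mm, 3 mm thick (its top 48 mm above the table). Origin: centre of its underside; its +x points to the customers, as the riser's
- dish: loose small blue ceramic dish with polished stones on the riser, 72 mm across, 30 mm high; to be left alone. Origin: centre of underside
- crystal: loose purple crystal cluster on a dark wooden disc on the riser, 68 mm across, about 75 mm high; to be left alone. Origin: centre of underside
- brush: loose dusting brush, 170 mm long, lying on the table; to be left alone
- giftbox: loose cardboard gift box 90 x 70 x 35 mm on the table; to be left alone. Origin: centre of underside
- oil: loose small jar, 40 mm across, 90 mm high, on the table; to be left alone. Origin: centre of underside
- cup: loose terracotta cup, 70 mm across, 80 mm high, on the table; to be left alone. Origin: centre of underside
- sign: loose blank dark sign on a wooden foot, 110 mm wide, 85 mm high, beyond the riser; to be left alone

How it is judged:
By the outcome, as a careful person would: the job done as asked, in the order asked, and still so for the second after the job is handed in, with the robot touching nothing.
It also fails if it takes over 72 s, if anything falls off the work surface, if the arm or the gripper's body presses on something with over 40 N, if the wrist force passes 120 N, or if a joint passes its speed limit or range.

### The arm

A 6-joint arm with a two-finger parallel gripper is mounted at the origin on the work surface. World frame = base frame: x ahead of the robot, y to its left, z up, the work surface at z = 0. Lengths are in mm, angles in rad, forces in N, time in s.
With the tool pointing down it reaches from about 400 to 925 mm from the base axis. Payload 12.5 kg.
Tool frame: the origin (TCP) lies at the very end of the fingers, on their centre line; the grasp point (between the pads) lies behind it (env.grip_depth is the z of the grasp point in the tool frame, in mm); z points along the fingers, y is the line along which they close (so a half turn about z gives the same grasp; the last joint's range is limited). The gripper opens to 95 mm and grips with 3 to 60 N. Pads are 20 mm wide; open, the fingers measure 119 mm over their backs; the gripper's body (75 mm by 180 mm) begins 59 mm behind the grasp point.
Start: joints at [-1.229, 0.491, 1.559, -0, 1.092, -0.106], TCP at [270.64, -563.386, 188.861] pointing down, gripper open.
Joint ranges: [-3.1, 3.1], [-0.84, 2.19], [0.05, 2.79], [-1.13, 4.28], [0.06, 2.93], [-2.69, 2.69]. Speed limits (rad/s): [2.22, 2.22, 2.79, 3.14, 3.14, 3.14].

### API

Orientations are given as [roll, pitch, yaw] about the fixed x, y, z axes, in that order (R = Rz(yaw) Ry(pitch) Rx(roll)).
In Python, from cell import env, optics gives the robot as it stands.
- The arm moves only by the tool step_arm, never from a script. Its argument "moves" is a list of rows, each an object of numbers: "tx", "ty", "tz": the shift along the tool's x, y, z in mm; "roll": the turn about the tool's z in rad. In form: [{"tx": .., "ty": .., "tz": .., "roll": ..}, ...]. A call has 1 to 12 rows; each row is the pose to reach, as a shift and turn from the pose commanded when the call began, along the tool's axes at that moment; what a row does not reach only later rows make up. A row lasts 1/12 s, in which the tool goes at most 41.7 mm and 7.16 degrees, less where a joint would pass 70% of its speed; a pose out of reach is approached as far as the arm can. A call with a gripper value outside its range is refused whole. "grip" is the finger opening in mm, from 0 to 95.1, set as the call begins (left out, the last holds). The fingers move at their own pace and stop on an object; the grip force is fixed at half the most. Time passes only in rows, so rows that repeat a pose let the fingers close. It gives the time, the measured TCP pose, the force, the opening and the grip force at its end, in the units of the state.
- env.state(): the state, without advancing time (a new reading comes with each control period).
- optics.read_camera(name): name is "side" or "top"; returns a dict with "pixels" (480x640x3 uint8, blue, green, red), "mtx" (3x3 intrinsics, pixels), "dist" ([k1, k2, p1, p2, k3] as OpenCV has them; the pictures are not rectified), "view" (4x4, takes a point from world to camera coordinates). Camera axes: x right, y down, z forward; pixel columns grow to the right and rows downward; lengths in mm; the calibration is good to about 2 mm. A picture is of the moment at which its call begins. There is no depth.
- env.job_done(): hands the job in; it is judged then, once.
The state is a dict: "t": time; "joints": joint angles; "qvel": joint speeds; "tau": joint torques, N m; "eef_pos": TCP position; "tcp_rot": TCP orientation; "ft_force": force on the tool from outside, world axes, zero at the start; "moment": the same for the moment, N m; "opening": opening from 0.0 (shut) to 1.0 (fully open); "grip_force": force on a finger pad.
Only numpy, scipy, OpenCV 4.12 (cv2) and the standard library are available. Lean on these libraries where they do the work, as an engineer would, in place of code of your own. Each camera call takes 0.05 s, during which the arm holds its last target. There are 200 camera calls.

## Working session

There is one attempt and no reset: what is moved stays moved. The work goes in short steps, Python scripts to look and compute and a tool call to move; the robot and the scene stay as the last step left them, time stands still between calls to the robot, and variables do not carry over. Pictures are saved under pics/ and viewed, at most 10 in all, crops included, and the job is handed in when it is done.

Besides the shell and the picture viewer there is one more tool, called after "Request:" as a command line: name --argument value ..., lists and objects as JSON in quotes. step_arm: Moves the arm, as the interface text tells. Its arguments: {"type":"object","properties":{"moves":{"type":"array"},"grip":{"type":"number"}},"required":["moves"]}

```bash
ls; mkdir -p pics
python3 - <<'E'
from cell import env, optics
import cv2, numpy as np
for n in("side","top"):
    d=optics.read_camera(n); cv2.imwrite(f"pics/{n}0.png",d["pixels"]); print(n,np.round(d["mtx"],1).tolist(),d["dist"],np.round(d["view"],3).tolist(), np.round(-d["view"][:3,:3].T@d["view"][:3,3]))
print(env.state(),env.grip_depth)
E
```

```text
pics
side [[547.2, 0.0, 312.2], [0.0, 547.2, 237.5], [0.0, 0.0, 1.0]] [-0.0356899  0.         0.         0.         0.       ] [[-0.976, -0.217, -0.019, 585.853], [-0.126, 0.632, -0.765, 129.8], [0.178, -0.744, -0.644, 1345.429], [0.0, 0.0, 0.0, 1.0]] [ 349. 1047.  976.]
top [[469.4, 0.0, 318.4], [0.0, 469.4, 241.6], [0.0, 0.0, 1.0]] [-0.12771486  0.          0.          0.          0.        ] [[0.0, -1.0, 0.005, 16.482], [-0.979, -0.002, -0.205, 636.911], [0.205, -0.005, -0.979, 982.994], [0.0, 0.0, 0.0, 1.0]] [ 422.   22. 1093.]
{'t': 0.1, 'joints': array([-1.22857768e+00,  4.91498098e-01,  1.55938064e+00, -3.72066315e-05,
        1.09170941e+00, -1.05610177e-01]), 'qvel': array([ 9.22810261e-04, -1.72378988e-03, -6.92399607e-04, -5.59901094e-04,
       -1.25331028e-03,  5.59465822e-05]), 'tau': array([ 3.66391323e-04, -6.13625693e+01, -2.58604252e+01,  6.93330145e-02,
        4.70270554e-02, -5.29893202e-05]), 'eef_pos': array([ 270.5557661 , -563.13817848,  188.32364206]), 'tcp_rot': array([-3.14059922e+00, -7.21228242e-05,  4.47845951e-01]), 'ft_force': array([0.23643813, 1.08443608, 0.042606  ]), 'moment': array([-0.01603096,  0.01626422, -0.02063649]), 'grip_force': 0.0, 'opening': 1.0037391230307071} -18.8
```

View pics/side0.png

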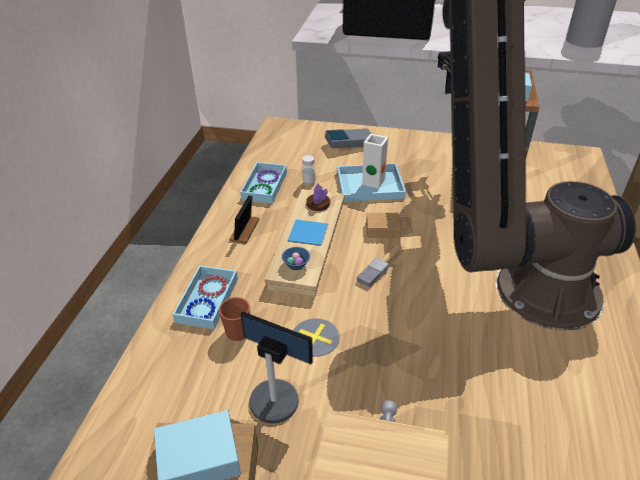

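View pics/top0.png

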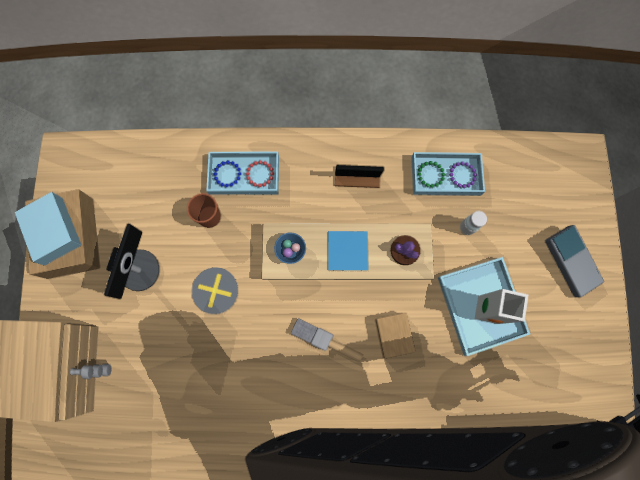

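The scene is clear: vase at top-cam (510,305) with the green stone toward +y, cross at (215,290), phone at (124,262), pad at (348,250).

```bash
cat > h.py <<'E'
from cell import env, optics
import cv2, numpy as np
def ray(d,px):
    u=cv2.undistortPoints(np.float64(px).reshape(-1,1,2),d["mtx"],d["dist"]).reshape(-1,2)
    R,t=d["view"][:3,:3],d["view"][:3,3]
    return -R.T@t,np.c_[u,np.ones(len(u))]@R
def onz(d,px,z):
    o,v=ray(d,px); return (o+v*((z-o[2])/v[:,2])[:,None])
def proj(d,P):
    R,t=d["view"][:3,:3],d["view"][:3,3]
    return cv2.projectPoints(np.float64(P).reshape(-1,1,3),cv2.Rodrigues(R)[0],t,d["mtx"],d["dist"])[0].reshape(-1,2)
def rect(d,mask,z):
    "min-area rectangle of the biggest blob, on plane z: centre, sizes, side angle"
    c=max(cv2.findContours(mask.astype(np.uint8),cv2.RETR_EXTERNAL,cv2.CHAIN_APPROX_NONE)[0],key=cv2.contourArea)
    w=onz(d,c.reshape(-1,2),z)[:,:2]; r=cv2.minAreaRect(w.astype(np.float32)); b=cv2.boxPoints(r)
    e=b[1]-b[0]; a=np.degrees(np.arctan2(e[1],e[0])); return np.round(r[0],1),np.round(r[1],1),round((a+45)%90-45,2),c.reshape(-1,2)
def hsv(d): return cv2.cvtColor(d["pixels"],cv2.COLOR_BGR2HSV).astype(int).transpose(2,0,1)
def box(m,x0,x1,y0,y1):
    o=np.zeros_like(m); o[y0:y1,x0:x1]=m[y0:y1,x0:x1]; return o
E
python3 - <<'E'
from h import *
t=optics.read_camera("top"); s=optics.read_camera("side")
H,S,V=hsv(t); hs=hsv(s)
for nm,d,(h,sa,v),b in(("top",t,(H,S,V),(180,250,260,320)),("side",s,hs,(285,345,315,355))):
    m=box((h>20)&(h<35)&(sa>150)&(v>120),*b); r=rect(d,m,2); print(nm,"cross",r[:3],m.sum())
    p=np.argwhere(m)[:,::-1]; w=onz(d,p,2)[:,:2]; print(" centroid",w.mean(0))
    # 4-fold arm angle
    q=w-np.array(r[0]); z=q[:,0]+1j*q[:,1]; print(" arm ang",np.degrees(np.angle((z**4).sum()))/4)
for nm,d,(h,sa,v),b in(("top",t,(H,S,V),(315,385,215,285)),("side",s,hs,(280,335,210,255))):
    m=box((h>95)&(h<115)&(sa>130)&(v>100),*b); print(nm,"pad",rect(d,m,48)[:3])
def crop(d,x0,x1,y0,y1,f=6): return cv2.resize(d["pixels"][y0:y1,x0:x1],(400,300),interpolation=cv2.INTER_CUBIC)
im=np.vstack([np.hstack([crop(t,470,550,270,330),crop(s,335,415,128,188)]),np.hstack([crop(t,90,170,222,282),crop(s,235,335,300,375)])])
cv2.imwrite("pics/c1.png",im)
E
```

```text
top cross (array([533.9, 260.7]), array([57.6, 58.1]), np.float32(30.83)) 202
 centroid [533.54081794 260.35197804]
 arm ang -14.111342644336657
side cross (array([535.1, 258.9]), array([55.9, 57. ]), np.float32(33.1)) 147
 centroid [534.93178833 254.49341635]
 arm ang -13.426270343791142
top pad (array([620.5, -49.7]), array([85.5, 85.9]), np.float32(0.02))
side pad (array([622.8, -48. ]), array([89.7, 86.9]), np.float32(-0.19))
```

View pics/c1.png

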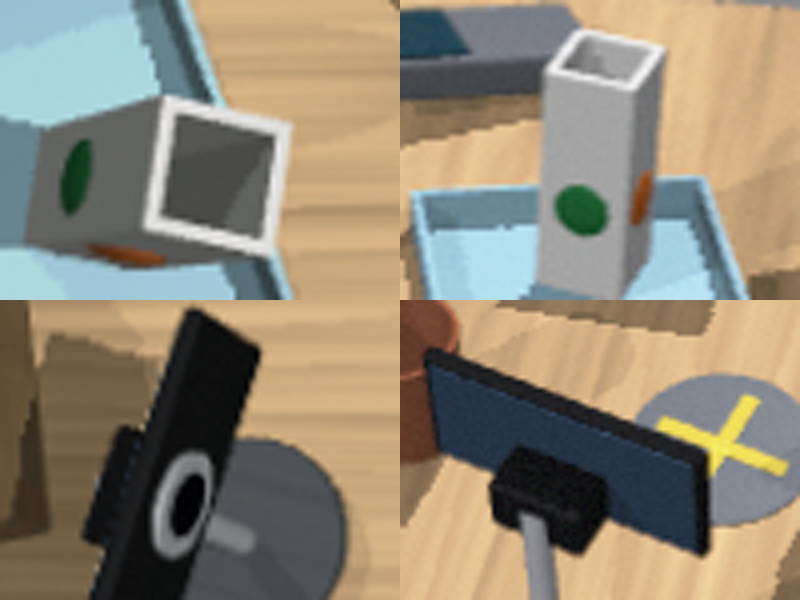

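Crops: the rim is a bright quad at top-cam about (503,289),(528,294),(524,321),(499,315). Green faces +y and amber faces the robot. The lens is at top-cam (127,263).

Run:
```python
from h import *
t=optics.read_camera("top"); s=optics.read_camera("side")
for nm,d,b,thr in(("top",t,(495,532,285,325),195),("side",s,(360,392,130,150),200)):
    h,sa,v=hsv(d); m=box((sa<40)&(v>thr),*b); r=rect(d,m,155); print(nm,"rim",r[:3],m.sum())
L=onz(t,[[127.2,263.0]],170)[0]; C=np.array([534,260.2])
dv=L[:2]-C; print("lens",L,"dist",np.hypot(*dv),"stand yaw",np.degrees(np.arctan2(dv[1],dv[0]))-90)
e=onz(s,[[242,312.5],[311.5,338]],206)[:,:2]; e=e[1]-e[0]; print("phone back edge len",np.hypot(*e),"yaw",np.degrees(np.arctan2(e[1],e[0])))
for z in (3,): print("vase corners", onz(s,np.array([[582,30],[664,47],[633,90],[545,72]])/5*[1,1]+[255,128],155)[:,:2].round(1).tolist())
print("vase corners top", onz(t,np.array([[165,97],[291,122],[270,257],[147,228]])/5+[469.6,269.6],155)[:,:2].round(1).tolist())
h,sa,v=hsv(t); m=box((h>90)&(h<105)&(sa>50),430,535,250,360); print("tray",rect(t,m,25)[:3])
q=env.state()["joints"];print(q)
```

```text
top rim (array([ 487.3, -381.1]), array([57.1, 56.7]), np.float32(-12.62)) 240
side rim (array([ 489.7, -380.3]), array([56.7, 56.1]), np.float32(-13.49)) 80
lens [570.10058341 405.8543706  170.        ] dist 150.06148005398094 stand yaw -13.920299972321075
phone back edge len 145.85089308226338 yaw 166.776757780843
vase corners [[506.2, -408.9], [455.7, -397.9], [467.7, -345.0], [520.7, -355.7]]
vase corners top [[519.7, -359.4], [508.8, -413.1], [453.9, -399.9], [466.5, -348.2]]
tray (array([ 495.4, -364.4]), array([187.9, 165.2]), np.float32(16.53))
[-1.22856823e+00  4.91095569e-01  1.55903732e+00 -1.04134893e-06
  1.09171436e+00 -1.05558964e-01]
```

Request:
step_arm --moves '[{"tx": 25,"ty": -6,"roll": -0.12},{"tx": 60,"ty": -15,"roll": -0.24},{"tx": 95,"ty": -24,"roll": -0.36},{"tx": 130,"ty": -33,"roll": -0.48},{"tx": 165,"ty": -42,"roll": -0.6},{"tx": 200,"ty": -51,"roll": -0.72},{"tx": 235,"ty": -60,"roll": -0.84},{"tx": 260,"ty": -66,"roll": -0.96},{"tx": 275.5,"ty": -70.3,"roll": -1.08},{"tx": 275.5,"ty": -70.3,"roll": -1.2},{"tx": 275.5,"ty": -70.3,"roll": -1.32},{"tx": 275.5,"ty": -70.3,"roll": -1.44}]'

```text
validation failed for argument at $.mo...
```

Request:
step_arm --moves '[{"roll": -0.12},{"roll": -0.24},{"roll": -0.36},{"roll": -0.48},{"roll": -0.6},{"roll": -0.72},{"roll": -0.84},{"roll": -0.94},{"roll": -1.0},{"roll": -1.0285},{"roll": -1.0285},{"roll": -1.0285}]'

```text
validation failed for argument at $.mo...
```

Request:
step_arm --moves '[{"tx": 25,"ty": -6,"tz": 0,"roll": -0.12},{"tx": 60,"ty": -15,"tz": 0,"roll": -0.24},{"tx": 95,"ty": -24,"tz": 0,"roll": -0.36},{"tx": 130,"ty": -33,"tz": 0,"roll": -0.48},{"tx": 165,"ty": -42,"tz": 0,"roll": -0.6},{"tx": 200,"ty": -51,"tz": 0,"roll": -0.72},{"tx": 235,"ty": -60,"tz": 0,"roll": -0.84},{"tx": 260,"ty": -66,"tz": 0,"roll": -0.96},{"tx": 275.5,"ty": -70.3,"tz": 0,"roll": -1.08},{"tx": 275.5,"ty": -70.3,"tz": 0,"roll": -1.2},{"tx": 275.5,"ty": -70.3,"tz": 0,"roll": -1.32},{"tx": 275.5,"ty": -70.3,"tz": 0,"roll": -1.44}]'

```text
t: 1.3
eef_pos: [488.9, -380.2, 188.7]
tcp_rot: [-3.141, -0.0, 1.895]
ft_force: [-0.5, -0.2, 0.5]
opening: 1.001
grip_force: 0.0
```

Request:
step_arm --moves '[{"tx": 0,"ty": 0,"tz": 0,"roll": -0.12},{"tx": 0,"ty": 0,"tz": 0,"roll": -0.24},{"tx": 0,"ty": 0,"tz": 0,"roll": -0.36},{"tx": 0,"ty": 0,"tz": 0,"roll": -0.48},{"tx": 0,"ty": 0,"tz": 0,"roll": -0.6},{"tx": 0,"ty": 0,"tz": 0,"roll": -0.72},{"tx": 0,"ty": 0,"tz": 0,"roll": -0.84},{"tx": 0,"ty": 0,"tz": 0,"roll": -0.94},{"tx": 0,"ty": 0,"tz": 0,"roll": -1.0},{"tx": 0,"ty": 0,"tz": 0,"roll": -1.0285},{"tx": 0,"ty": 0,"tz": 0,"roll": -1.0285}]'

```text
t: 2.22
eef_pos: [488.5, -380.7, 188.8]
tcp_rot: [3.142, -0.0, 2.918]
ft_force: [-0.1, 0.2, 0.2]
opening: 1.001
grip_force: 0.0
```

Run:
```python
from h import *
t=optics.read_camera("top"); s=optics.read_camera("side"); st=env.state(); print(st["eef_pos"],st["tcp_rot"],st["joints"])
f=lambda d,x0,x1,y0,y1: cv2.resize(d["pixels"][y0:y1,x0:x1],(400,300),interpolation=cv2.INTER_CUBIC)
cv2.imwrite("pics/c2.png",np.hstack([f(t,450,570,250,340),f(s,320,440,90,180)]))
```

```text
[ 488.52187812 -380.71388208  188.81364791] [-3.14154379e+00 -1.97601211e-05  2.91506366e+00] [-7.68580310e-01  4.82853480e-01  1.57350339e+00 -5.88603052e-05
  1.08522750e+00 -2.11282018e+00]
```

View pics/c2.png

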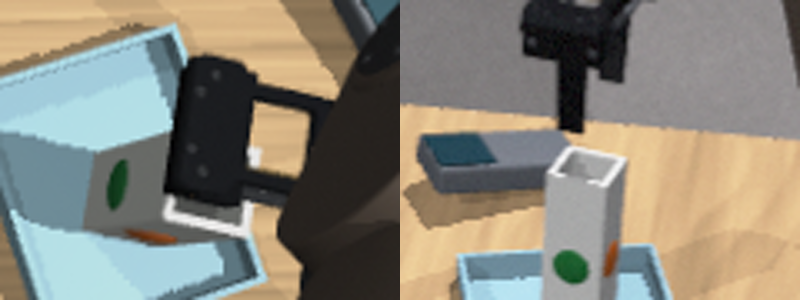

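The fingers sit astride the rim in line with the vase (green side toward +y, near finger just above the rim edge in side view). Descend and grip.

Request:
step_arm --moves '[{"tx": 0,"ty": 0,"tz": 10,"roll": 0},{"tx": 0,"ty": 0,"tz": 25,"roll": 0},{"tx": 0,"ty": 0,"tz": 40,"roll": 0},{"tx": 0,"ty": 0,"tz": 55,"roll": 0},{"tx": 0,"ty": 0,"tz": 68,"roll": 0},{"tx": 0,"ty": 0,"tz": 77,"roll": 0},{"tx": 0,"ty": 0,"tz": 80.5,"roll": 0},{"tx": 0,"ty": 0,"tz": 80.5,"roll": 0}]'

```text
t: 2.98
eef_pos: [488.3, -380.5, 107.4]
tcp_rot: [3.141, -0.001, 2.916]
ft_force: [0.8, -1.3, -0.4]
opening: 1.004
grip_force: 0.0
```

Request:
step_arm --moves '[{"tx": 0,"ty": 0,"tz": 0,"roll": 0},{"tx": 0,"ty": 0,"tz": 0,"roll": 0},{"tx": 0,"ty": 0,"tz": 0,"roll": 0},{"tx": 0,"ty": 0,"tz": 0,"roll": 0},{"tx": 0,"ty": 0,"tz": 0,"roll": 0},{"tx": 0,"ty": 0,"tz": 0,"roll": 0},{"tx": 0,"ty": 0,"tz": 0,"roll": 0},{"tx": 0,"ty": 0,"tz": 0,"roll": 0},{"tx": 0,"ty": 0,"tz": 0,"roll": 0},{"tx": 0,"ty": 0,"tz": 0,"roll": 0}]' --grip 40

```text
t: 3.82
eef_pos: [488.6, -380.7, 108.5]
tcp_rot: [-3.142, 0.0, 2.916]
ft_force: [0.8, 1.5, 2.7]
opening: 0.587
grip_force: 30.0
```

Request:
step_arm --moves '[{"tx": 0,"ty": 0,"tz": -4,"roll": 0},{"tx": 0,"ty": 0,"tz": -12,"roll": 0},{"tx": 0,"ty": 0,"tz": -26,"roll": 0},{"tx": 0,"ty": 0,"tz": -42,"roll": 0},{"tx": 0,"ty": 0,"tz": -60,"roll": 0},{"tx": 0,"ty": 0,"tz": -78,"roll": 0},{"tx": 0,"ty": 0,"tz": -96,"roll": 0},{"tx": 0,"ty": 0,"tz": -114,"roll": 0},{"tx": 0,"ty": 0,"tz": -130,"roll": 0},{"tx": 0,"ty": 0,"tz": -142,"roll": 0},{"tx": 0,"ty": 0,"tz": -150,"roll": 0},{"tx": 0,"ty": 0,"tz": -150,"roll": 0}]'

```text
t: 4.82
eef_pos: [488.8, -381.0, 260.1]
tcp_rot: [-3.14, 0.002, 2.916]
ft_force: [0.0, -0.6, -4.5]
opening: 0.581
grip_force: 30.0
```

Run:
```python
from h import *
t=optics.read_camera("top"); s=optics.read_camera("side"); st=env.state(); print(st["eef_pos"],st["tcp_rot"],st["opening"],st["ft_force"])
f=lambda d,x0,x1,y0,y1: cv2.resize(d["pixels"][y0:y1,x0:x1],(400,300),interpolation=cv2.INTER_CUBIC)
cv2.imwrite("pics/c3.png",np.hstack([f(t,450,610,230,350),f(s,340,420,80,140)]))
h,sa,v=hsv(s); m=box((h>40)&(h<85)&(sa>100),340,420,60,180); p=np.argwhere(m)[:,::-1]; print("green side px",p.mean(0),len(p))
m=box((h<18)&(sa>170)&(v>80),340,420,60,180); p=np.argwhere(m)[:,::-1]; print("amber",p.mean(0),len(p))
y=np.radians(167.1); P=st["eef_pos"]-[0,0,103.3]
g=P+[30*np.sin(y),-30*np.cos(y),60]; a=P+[30*np.cos(y),30*np.sin(y),60]; print("expected",proj(s,[g,a]),proj(t,[g,a]))
h,sa,v=hsv(t); m=box((h>40)&(h<85)&(sa>100),450,560,230,350); p=np.argwhere(m)[:,::-1]; print("green top px",p.mean(0),len(p))
```

```text
[ 488.30630218 -380.54576941  257.92741667] [ 3.14134903e+00 -4.91289734e-04  2.91624942e+00] 0.5831288694624345 [-0.73476728  0.53210607 -5.5178538 ]
green side px [373.27586207 123.4137931 ] 87
amber [386.05 123.05] 20
expected [[373.59078792 125.73894909]
 [387.09183382 123.127099  ]] [[511.29714396 298.53576231]
 [523.75625115 317.18676472]]
green top px [512.94736842 298.66315789] 95
```

View pics/c3.png

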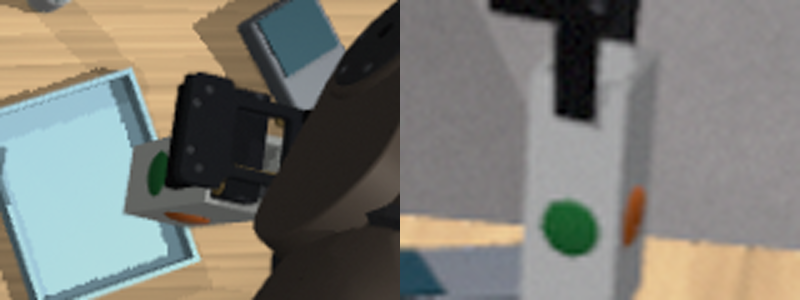

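Vase lifted upright; green at side px (373,123) close to expected. Carry to the cross while turning.

Request:
step_arm --moves '[{"tx": 1.2,"ty": 7.9,"tz": 0,"roll": 0.03},{"tx": 3.4,"ty": 21.7,"tz": 0,"roll": 0.09},{"tx": 6.4,"ty": 41.5,"tz": 0,"roll": 0.17},{"tx": 10.1,"ty": 65.2,"tz": 0,"roll": 0.27},{"tx": 14.1,"ty": 90.9,"tz": 0,"roll": 0.37},{"tx": 18.2,"ty": 117.6,"tz": 0,"roll": 0.47},{"tx": 22.3,"ty": 144.2,"tz": 0,"roll": 0.57},{"tx": 26.5,"ty": 170.9,"tz": 0,"roll": 0.67},{"tx": 30.6,"ty": 197.6,"tz": 0,"roll": 0.77},{"tx": 34.7,"ty": 224.3,"tz": 0,"roll": 0.87},{"tx": 38.9,"ty": 251,"tz": 0,"roll": 0.97},{"tx": 43,"ty": 277.6,"tz": 0,"roll": 1.07}]'

```text
t: 5.92
eef_pos: [508.1, -99.1, 257.4]
tcp_rot: [-3.14, -0.001, 1.841]
ft_force: [0.1, 0.1, -4.8]
opening: 0.586
grip_force: 30.0
```

Request:
step_arm --moves '[{"tx": 25.4,"ty": 9.2,"tz": 0,"roll": 0.1},{"tx": 50.8,"ty": 18.4,"tz": 0,"roll": 0.2},{"tx": 76.1,"ty": 27.6,"tz": 0,"roll": 0.3},{"tx": 101.5,"ty": 36.8,"tz": 0,"roll": 0.4},{"tx": 126.9,"ty": 46,"tz": 0,"roll": 0.5},{"tx": 152.3,"ty": 55.1,"tz": 0,"roll": 0.6},{"tx": 177.7,"ty": 64.3,"tz": 0,"roll": 0.7},{"tx": 203.1,"ty": 73.5,"tz": 0,"roll": 0.8},{"tx": 228.4,"ty": 82.7,"tz": 0,"roll": 0.9},{"tx": 251.9,"ty": 91.2,"tz": 0,"roll": 1.0},{"tx": 270.7,"ty": 98,"tz": 0,"roll": 1.1},{"tx": 285.8,"ty": 103.5,"tz": 0,"roll": 1.2}]'

```text
t: 6.92
eef_pos: [529.9, 204.2, 257.1]
tcp_rot: [-3.141, 0.002, 0.642]
ft_force: [-0.5, 0.3, -4.7]
opening: 0.588
grip_force: 30.0
```

Request:
step_arm --moves '[{"tx": 8,"ty": -9,"tz": 2,"roll": 0.1},{"tx": 16,"ty": -18,"tz": 6,"roll": 0.2},{"tx": 23,"ty": -26,"tz": 12,"roll": 0.3},{"tx": 29,"ty": -33,"tz": 19,"roll": 0.4},{"tx": 34,"ty": -39,"tz": 26,"roll": 0.5},{"tx": 37,"ty": -42,"tz": 33,"roll": 0.6},{"tx": 37.7,"ty": -43.1,"tz": 39,"roll": 0.7},{"tx": 37.7,"ty": -43.1,"tz": 43,"roll": 0.79},{"tx": 37.7,"ty": -43.1,"tz": 45,"roll": 0.85},{"tx": 37.7,"ty": -43.1,"tz": 45,"roll": 0.887},{"tx": 37.7,"ty": -43.1,"tz": 45,"roll": 0.887},{"tx": 37.7,"ty": -43.1,"tz": 45,"roll": 0.887}]'

```text
t: 7.92
eef_pos: [534.3, 259.6, 212.5]
tcp_rot: [3.141, 0.001, -0.239]
ft_force: [1.0, 0.3, -4.2]
opening: 0.59
grip_force: 30.0
```

```bash
cat > chk.py <<'E'
from h import *
import sys
t=optics.read_camera("top"); s=optics.read_camera("side"); st=env.state(); print(st["t"],st["eef_pos"],st["tcp_rot"],st["opening"],abs(st["qvel"]).max(),st["joints"][5])
f=lambda d,x0,x1,y0,y1: cv2.resize(d["pixels"][y0:y1,x0:x1],(400,300),interpolation=cv2.INTER_CUBIC)
cv2.imwrite(sys.argv[1],np.hstack([f(t,120,280,210,330),f(s,220,380,230,350)]))
E
python3 chk.py pics/c4.png
```

```text
8.0167 [534.50349201 259.66359464 212.92286999] [ 3.14113955e+00  4.70239324e-04 -2.39456881e-01] 0.5829949682435844 0.004834692630753078 2.1514728958044786
```

View pics/c4.png

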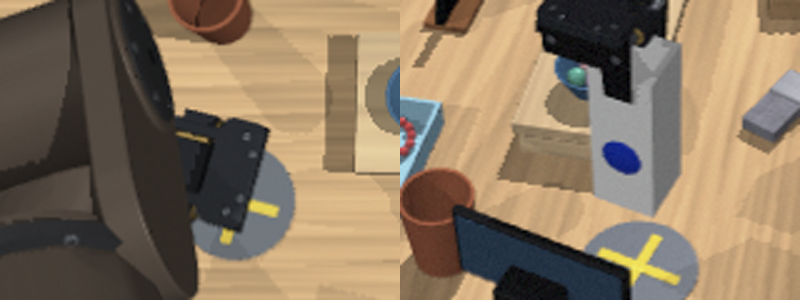

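Blue stone faces the phone at side px about (309,293), above the cross. Hold.

Request:
step_arm --moves '[{"tx": 0,"ty": 0,"tz": 0,"roll": 0},{"tx": 0,"ty": 0,"tz": 0,"roll": 0},{"tx": 0,"ty": 0,"tz": 0,"roll": 0},{"tx": 0,"ty": 0,"tz": 0,"roll": 0},{"tx": 0,"ty": 0,"tz": 0,"roll": 0},{"tx": 0,"ty": 0,"tz": 0,"roll": 0},{"tx": 0,"ty": 0,"tz": 0,"roll": 0},{"tx": 0,"ty": 0,"tz": 0,"roll": 0},{"tx": 0,"ty": 0,"tz": 0,"roll": 0},{"tx": 0,"ty": 0,"tz": 0,"roll": 0},{"tx": 0,"ty": 0,"tz": 0,"roll": 0},{"tx": 0,"ty": 0,"tz": 0,"roll": 0}]'

```text
t: 9.02
eef_pos: [534.6, 259.8, 213.3]
tcp_rot: [3.142, -0.0, -0.241]
ft_force: [-0.2, -0.6, -4.5]
opening: 0.591
grip_force: 30.0
```

```bash
cat > st.py <<'E'
from h import *
import sys
s=optics.read_camera("side"); st=env.state(); h,sa,v=hsv(s)
m={"b":(h>110)&(h<130)&(sa>150)&(v>80),"g":(h>40)&(h<85)&(sa>100),"a":(h>3)&(h<22)&(sa>175)&(v>90)}[sys.argv[1]]
m=box(m,285,335,265,320); n,l,S,c=cv2.connectedComponentsWithStats(m.astype(np.uint8)); i=1+S[1:,4].argmax(); print("px",c[i],S[i])
y=st["tcp_rot"][2]; P=st["eef_pos"]-[0,0,103.3]; k={"b":90,"g":-90,"a":0}[sys.argv[1]]; a=y+np.radians(k); n=np.array([np.cos(a),np.sin(a),0])
E=P+[0,0,60]+32*n; lat=np.array([-n[1],n[0],0]); e=proj(s,[E,E+lat,E+[0,0,1]]); print("exp",e[0]); J=(e[1:]-e[0]).T
print("stone offset (lat,up) mm",np.linalg.solve(J,c[i]-e[0]),"lat dir",lat, st["t"],np.degrees(y),P)
E
python3 st.py b
```

```text
px [307.90322581 292.34677419] [301 287  15  12 124]
exp [307.41540907 293.92962002]
stone offset (lat,up) mm [1.25576787 5.17822558] lat dir [-0.97117381  0.23837248  0.        ] 9.0667 -13.790502739767065 [534.66129158 259.74760771 110.01824024]
```

Run:
```python
from h import *
d=cv2.imread("pics/side0.png"); s=optics.read_camera("side"); s["pixels"]=d; h,sa,v=hsv(s)
m=box((h>40)&(h<85)&(sa>100),340,400,150,190); p=np.argwhere(m)[:,::-1].mean(0)
a=np.radians(77.1); E=np.array([488.5,-380.7,65])+32*np.array([np.cos(a),np.sin(a),0]); lat=np.array([-np.sin(a),np.cos(a),0])
e=proj(s,[E,E+lat,E+[0,0,1]]); print(p,e[0],np.linalg.solve((e[1:]-e[0]).T,p-e[0]))
```

```text
[370.72222222 169.63888889] [370.7070103  170.30013068] [-0.07445933  2.34897189]
```

Request:
step_arm --moves '[{"tx": 0,"ty": 0,"tz": 0,"roll": 0},{"tx": 0,"ty": 0,"tz": 0,"roll": 0},{"tx": 0,"ty": 0,"tz": 0,"roll": 0},{"tx": 0,"ty": 0,"tz": 0,"roll": 0},{"tx": 0,"ty": 0,"tz": 0,"roll": -0.03},{"tx": 0,"ty": 0,"tz": 0,"roll": -0.1},{"tx": 0,"ty": 0,"tz": 0,"roll": -0.2},{"tx": 0,"ty": 0,"tz": 0,"roll": -0.31},{"tx": 0,"ty": 0,"tz": 0,"roll": -0.42},{"tx": 0,"ty": 0,"tz": 0,"roll": -0.53},{"tx": 0,"ty": 0,"tz": 0,"roll": -0.64},{"tx": 0,"ty": 0,"tz": 0,"roll": -0.75}]'

```text
t: 10.12
eef_pos: [534.6, 259.7, 213.3]
tcp_rot: [3.141, -0.0, 0.515]
ft_force: [0.6, 0.4, -4.7]
opening: 0.589
grip_force: 30.0
```

Request:
step_arm --moves '[{"tx": 0,"ty": 0,"tz": 0,"roll": -0.11},{"tx": 0,"ty": 0,"tz": 0,"roll": -0.22},{"tx": 0,"ty": 0,"tz": 0,"roll": -0.33},{"tx": 0,"ty": 0,"tz": 0,"roll": -0.44},{"tx": 0,"ty": 0,"tz": 0,"roll": -0.55},{"tx": 0,"ty": 0,"tz": 0,"roll": -0.66},{"tx": 0,"ty": 0,"tz": 0,"roll": -0.75},{"tx": 0,"ty": 0,"tz": 0,"roll": -0.8},{"tx": 0,"ty": 0,"tz": 0,"roll": -0.821},{"tx": 0,"ty": 0,"tz": 0,"roll": -0.821},{"tx": 0,"ty": 0,"tz": 0,"roll": -0.821},{"tx": 0,"ty": 0,"tz": 0,"roll": -0.821}]'

```text
t: 11.12
eef_pos: [534.6, 259.7, 213.3]
tcp_rot: [3.142, 0.0, 1.329]
ft_force: [-1.3, -0.2, -4.8]
opening: 0.587
grip_force: 30.0
```

```bash
python3 st.py a; python3 chk.py pics/c5.png
```

```text
px [307.775 292.55 ] [301 287  14  12 120]
exp [307.42479163 293.93303961]
stone offset (lat,up) mm [0.92187318 4.44790198] lat dir [-0.97095586  0.2392587   0.        ] 11.1667 76.15720785161476 [534.61571895 259.74567366 110.00276944]
11.2667 [534.62429312 259.73879963 213.32684871] [3.14152015e+00 5.43044849e-05 1.32965630e+00] 0.5843163826133478 0.0035215805675151367 0.5823757137352115
```

View pics/c5.png

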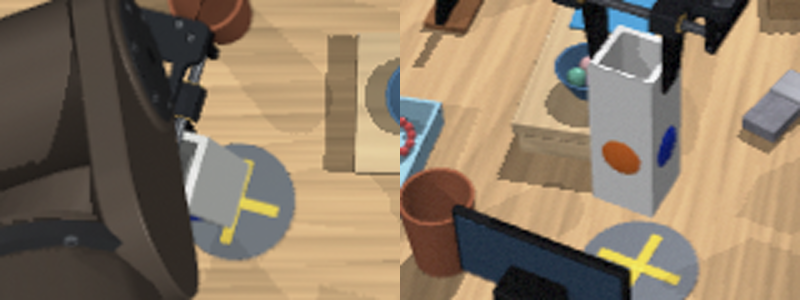

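Request:
step_arm --moves '[{"tx": 0,"ty": 0,"tz": 0,"roll": 0},{"tx": 0,"ty": 0,"tz": 0,"roll": 0},{"tx": 0,"ty": 0,"tz": 0,"roll": 0},{"tx": 0,"ty": 0,"tz": 0,"roll": 0},{"tx": 0,"ty": 0,"tz": 0,"roll": 0},{"tx": 0,"ty": 0,"tz": 0,"roll": 0},{"tx": 0,"ty": 0,"tz": 0,"roll": 0},{"tx": 0,"ty": 0,"tz": 0,"roll": 0},{"tx": 0,"ty": 0,"tz": 0,"roll": 0},{"tx": 0,"ty": 0,"tz": 0,"roll": 0},{"tx": 0,"ty": 0,"tz": 0,"roll": 0},{"tx": 0,"ty": 0,"tz": 0,"roll": 0}]'

```text
t: 12.27
eef_pos: [534.6, 259.8, 213.3]
tcp_rot: [3.142, 0.0, 1.33]
ft_force: [0.8, 0.2, -4.3]
opening: 0.589
grip_force: 30.0
```

The amber stone faces the phone at side px (308,293). Its offsets match the blue one's, so the vase is centred in the grip. On to green.

Request:
step_arm --moves '[{"tx": 0,"ty": 0,"tz": 0,"roll": 0},{"tx": 0,"ty": 0,"tz": 0,"roll": 0},{"tx": 0,"ty": 0,"tz": 0,"roll": 0},{"tx": 0,"ty": 0,"tz": 0,"roll": 0},{"tx": 0,"ty": 0,"tz": 0,"roll": -0.03},{"tx": 0,"ty": 0,"tz": 0,"roll": -0.1},{"tx": 0,"ty": 0,"tz": 0,"roll": -0.2},{"tx": 0,"ty": 0,"tz": 0,"roll": -0.31},{"tx": 0,"ty": 0,"tz": 0,"roll": -0.42},{"tx": 0,"ty": 0,"tz": 0,"roll": -0.53},{"tx": 0,"ty": 0,"tz": 0,"roll": -0.64},{"tx": 0,"ty": 0,"tz": 0,"roll": -0.75}]'

```text
t: 13.27
eef_pos: [534.6, 259.7, 213.3]
tcp_rot: [-3.142, 0.0, 2.086]
ft_force: [0.7, -0.5, -5.0]
opening: 0.586
grip_force: 30.0
```

Request:
step_arm --moves '[{"tx": 0,"ty": 0,"tz": 0,"roll": -0.11},{"tx": 0,"ty": 0,"tz": 0,"roll": -0.22},{"tx": 0,"ty": 0,"tz": 0,"roll": -0.33},{"tx": 0,"ty": 0,"tz": 0,"roll": -0.44},{"tx": 0,"ty": 0,"tz": 0,"roll": -0.55},{"tx": 0,"ty": 0,"tz": 0,"roll": -0.66},{"tx": 0,"ty": 0,"tz": 0,"roll": -0.75},{"tx": 0,"ty": 0,"tz": 0,"roll": -0.8},{"tx": 0,"ty": 0,"tz": 0,"roll": -0.821},{"tx": 0,"ty": 0,"tz": 0,"roll": -0.821},{"tx": 0,"ty": 0,"tz": 0,"roll": -0.821},{"tx": 0,"ty": 0,"tz": 0,"roll": -0.821}]'

```text
t: 14.27
eef_pos: [534.6, 259.8, 213.3]
tcp_rot: [-3.142, 0.0, 2.9]
ft_force: [0.3, -0.3, -4.7]
opening: 0.587
grip_force: 30.0
```

```bash
python3 st.py g
```

```text
px [308.1031746  292.50793651] [301 287  15  12 126]
exp [307.4260524  293.92968314]
stone offset (lat,up) mm [1.68097704 4.89683577] lat dir [-0.97100625  0.2390541   0.        ] 14.3167 166.16928046098215 [534.62116095 259.73705262 110.00570149]
```

Request:
step_arm --moves '[{"tx": 0,"ty": 0,"tz": 0,"roll": 0},{"tx": 0,"ty": 0,"tz": 0,"roll": 0},{"tx": 0,"ty": 0,"tz": 0,"roll": 0},{"tx": 0,"ty": 0,"tz": 0,"roll": 0},{"tx": 0,"ty": 0,"tz": 0,"roll": 0},{"tx": 0,"ty": 0,"tz": 0,"roll": 0},{"tx": 0,"ty": 0,"tz": 0,"roll": 0},{"tx": 0,"ty": 0,"tz": 0,"roll": 0},{"tx": 0,"ty": 0,"tz": 0,"roll": 0},{"tx": 0,"ty": 0,"tz": 0,"roll": 0},{"tx": 0,"ty": 0,"tz": 0,"roll": 0},{"tx": 0,"ty": 0,"tz": 0,"roll": 0}]'

```text
t: 15.32
eef_pos: [534.6, 259.8, 213.3]
tcp_rot: [-3.142, 0.0, 2.901]
ft_force: [-0.6, 0.1, -5.3]
opening: 0.587
grip_force: 30.0
```

Request:
step_arm --moves '[{"tx": 0,"ty": 0,"tz": 0,"roll": 0},{"tx": 0,"ty": 0,"tz": 0,"roll": 0},{"tx": 0,"ty": 0,"tz": 0,"roll": 0},{"tx": 0,"ty": 0,"tz": 0,"roll": 0},{"tx": 0,"ty": 0,"tz": -3,"roll": 0.02},{"tx": 0,"ty": 0,"tz": -9,"roll": 0.07},{"tx": 0,"ty": 0,"tz": -17,"roll": 0.15},{"tx": 0,"ty": 0,"tz": -26,"roll": 0.25},{"tx": 0,"ty": 0,"tz": -35,"roll": 0.35},{"tx": 0,"ty": 0,"tz": -43,"roll": 0.45},{"tx": 0,"ty": 0,"tz": -48,"roll": 0.55},{"tx": 0,"ty": 0,"tz": -50,"roll": 0.65}]'

```text
t: 16.32
eef_pos: [534.9, 259.8, 264.5]
tcp_rot: [3.14, 0.001, 2.245]
ft_force: [0.8, 0.2, -5.3]
opening: 0.587
grip_force: 30.0
```

Request:
step_arm --moves '[{"tx": -7.4,"ty": -3.2,"tz": 0,"roll": 0.1},{"tx": -20.2,"ty": -8.7,"tz": 0,"roll": 0.2},{"tx": -38.6,"ty": -16.6,"tz": 0,"roll": 0.3},{"tx": -58.8,"ty": -25.2,"tz": 0,"roll": 0.4},{"tx": -80.9,"ty": -34.7,"tz": 0,"roll": 0.5},{"tx": -102.9,"ty": -44.1,"tz": 0,"roll": 0.6},{"tx": -125,"ty": -53.6,"tz": 0,"roll": 0.7},{"tx": -147.1,"ty": -63.1,"tz": 0,"roll": 0.8},{"tx": -169.1,"ty": -72.5,"tz": 0,"roll": 0.9},{"tx": -191.2,"ty": -82,"tz": 0,"roll": 1.0},{"tx": -213.2,"ty": -91.4,"tz": 0,"roll": 1.1},{"tx": -235.3,"ty": -100.9,"tz": 0,"roll": 1.2}]'

```text
t: 17.32
eef_pos: [604.4, 12.2, 263.6]
tcp_rot: [3.141, -0.0, 1.045]
ft_force: [0.1, 0.7, -4.5]
opening: 0.584
grip_force: 30.0
```

Request:
step_arm --moves '[{"tx": -14,"ty": 14.3,"tz": 0,"roll": 0.1},{"tx": -25.9,"ty": 26.4,"tz": 0,"roll": 0.2},{"tx": -35,"ty": 35.7,"tz": 0,"roll": 0.3},{"tx": -41.3,"ty": 42.1,"tz": 0,"roll": 0.4},{"tx": -45.3,"ty": 46.2,"tz": 0,"roll": 0.5},{"tx": -45.3,"ty": 46.2,"tz": 0,"roll": 0.6},{"tx": -45.3,"ty": 46.2,"tz": 0,"roll": 0.7},{"tx": -45.3,"ty": 46.2,"tz": 0,"roll": 0.8},{"tx": -45.3,"ty": 46.2,"tz": 0,"roll": 0.9},{"tx": -45.3,"ty": 46.2,"tz": 0,"roll": 0.98},{"tx": -45.3,"ty": 46.2,"tz": 0,"roll": 1.03},{"tx": -45.3,"ty": 46.2,"tz": 0,"roll": 1.0505}]'

```text
t: 18.32
eef_pos: [621.8, -48.9, 263.5]
tcp_rot: [3.142, -0.0, -0.003]
ft_force: [0.1, -0.5, -3.2]
opening: 0.585
grip_force: 30.0
```

Request:
step_arm --moves '[{"tx": 0,"ty": 0,"tz": 0,"roll": 0},{"tx": 0,"ty": 0,"tz": 0,"roll": 0},{"tx": 0,"ty": 0,"tz": 0,"roll": 0}]'

```text
t: 18.57
eef_pos: [621.8, -48.9, 263.4]
tcp_rot: [3.142, -0.0, 0.002]
ft_force: [-0.5, 0.2, -4.9]
opening: 0.589
grip_force: 30.0
```

Run:
```python
from h import *
t=optics.read_camera("top"); s=optics.read_camera("side"); st=env.state(); print(st["t"],st["eef_pos"],st["tcp_rot"],st["joints"])
h,sa,v=hsv(t)
# riser outline in the first picture, by eye of mask: its light wood top
d=dict(t); d["pixels"]=cv2.imread("pics/top0.png"); h,sa,v=hsv(d); m=box((h>95)&(h<115)&(sa>100)&(v>100),315,385,215,285); c,sz,a,k=rect(d,m,48); print("pad",c,sz,a)
f=lambda d,x0,x1,y0,y1: cv2.resize(d["pixels"][y0:y1,x0:x1],(400,300),interpolation=cv2.INTER_CUBIC)
cv2.imwrite("pics/c6.png",np.vstack([np.hstack([f(t,240,440,170,320),f(s,250,370,150,240)]),np.hstack([f(d,240,440,200,350)]*2)]))
```

```text
18.6667 [621.87181012 -48.86621115 263.33884784] [ 3.14150418e+00 -4.07251587e-05  1.49821400e-03] [-1.84222218e-01  4.27793579e-01  1.46145192e+00 -8.36418624e-05
  1.25229079e+00  1.38510209e+00]
pad [621.7 -49.3] [87.7 89. ] 0.02
```

View pics/c6.png

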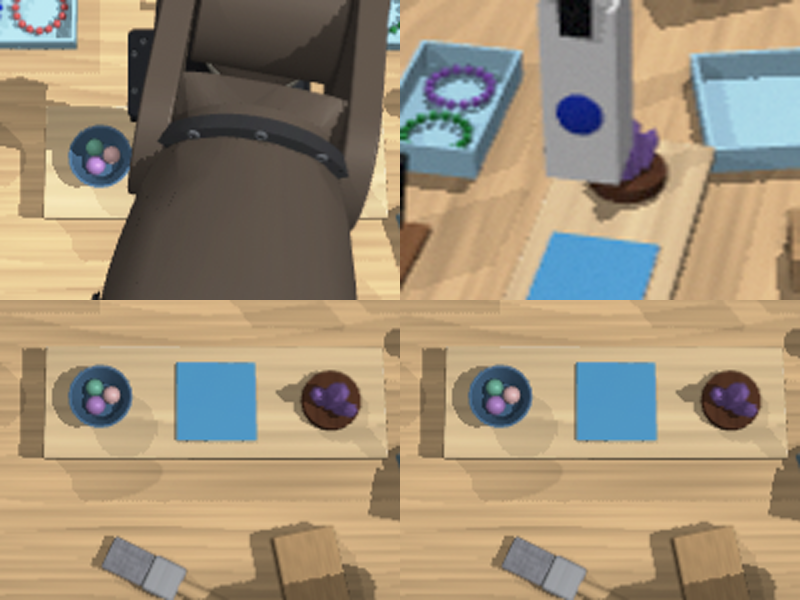

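Vase is above the pad, square, with the blue stone toward +y and so amber toward the customers. Lower it.

Request:
step_arm --moves '[{"tx": 0,"ty": 0,"tz": 4,"roll": 0},{"tx": 0,"ty": 0,"tz": 14,"roll": 0},{"tx": 0,"ty": 0,"tz": 28,"roll": 0},{"tx": 0,"ty": 0,"tz": 44,"roll": 0},{"tx": 0,"ty": 0,"tz": 60,"roll": 0},{"tx": 0,"ty": 0,"tz": 74,"roll": 0},{"tx": 0,"ty": 0,"tz": 86,"roll": 0},{"tx": 0,"ty": 0,"tz": 95,"roll": 0},{"tx": 0,"ty": 0,"tz": 101,"roll": 0},{"tx": 0,"ty": 0,"tz": 105,"roll": 0},{"tx": 0,"ty": 0,"tz": 107,"roll": 0},{"tx": 0,"ty": 0,"tz": 107,"roll": 0}]'

```text
t: 19.67
eef_pos: [621.9, -48.9, 156.2]
tcp_rot: [3.142, -0.0, 0.001]
ft_force: [1.0, -0.3, -5.3]
opening: 0.584
grip_force: 30.0
```

Request:
step_arm --moves '[{"tx": 0,"ty": 0,"tz": 0.5,"roll": 0},{"tx": 0,"ty": 0,"tz": 1,"roll": 0},{"tx": 0,"ty": 0,"tz": 1.5,"roll": 0},{"tx": 0,"ty": 0,"tz": 2,"roll": 0},{"tx": 0,"ty": 0,"tz": 2.5,"roll": 0},{"tx": 0,"ty": 0,"tz": 3,"roll": 0},{"tx": 0,"ty": 0,"tz": 3.4,"roll": 0},{"tx": 0,"ty": 0,"tz": 3.7,"roll": 0},{"tx": 0,"ty": 0,"tz": 4,"roll": 0},{"tx": 0,"ty": 0,"tz": 4,"roll": 0}]'

```text
t: 20.5
eef_pos: [621.9, -48.9, 152.3]
tcp_rot: [3.142, 0.0, 0.001]
ft_force: [-0.5, 0.1, -4.6]
opening: 0.588
grip_force: 30.0
```

Request:
step_arm --moves '[{"tx": 0,"ty": 0,"tz": 0.2,"roll": 0},{"tx": 0,"ty": 0,"tz": 0.4,"roll": 0},{"tx": 0,"ty": 0,"tz": 0.6,"roll": 0},{"tx": 0,"ty": 0,"tz": 0.8,"roll": 0},{"tx": 0,"ty": 0,"tz": 1.0,"roll": 0},{"tx": 0,"ty": 0,"tz": 1.0,"roll": 0},{"tx": 0,"ty": 0,"tz": 1.0,"roll": 0}]'

```text
t: 21.08
eef_pos: [621.9, -48.9, 151.5]
tcp_rot: [3.141, -0.0, 0.001]
ft_force: [-0.4, -0.8, -2.3]
opening: 0.587
grip_force: 30.0
```

Contact is starting (weight reading has fallen); go a touch further.

Request:
step_arm --moves '[{"tx": 0,"ty": 0,"tz": 0.1,"roll": 0},{"tx": 0,"ty": 0,"tz": 0.2,"roll": 0},{"tx": 0,"ty": 0,"tz": 0.3,"roll": 0},{"tx": 0,"ty": 0,"tz": 0.3,"roll": 0},{"tx": 0,"ty": 0,"tz": 0.3,"roll": 0}]'

```text
t: 21.5
eef_pos: [622.1, -48.9, 151.5]
tcp_rot: [3.141, -0.001, 0.001]
ft_force: [-2.2, -0.1, 5.3]
opening: 0.582
grip_force: 30.0
```

Request:
step_arm --moves '[{"tx": 0,"ty": 0,"tz": 0,"roll": 0},{"tx": 0,"ty": 0,"tz": 0,"roll": 0},{"tx": 0,"ty": 0,"tz": 0,"roll": 0},{"tx": 0,"ty": 0,"tz": 0,"roll": 0},{"tx": 0,"ty": 0,"tz": 0,"roll": 0},{"tx": 0,"ty": 0,"tz": 0,"roll": 0},{"tx": 0,"ty": 0,"tz": 0,"roll": 0},{"tx": 0,"ty": 0,"tz": 0,"roll": 0},{"tx": 0,"ty": 0,"tz": 0,"roll": 0},{"tx": 0,"ty": 0,"tz": 0,"roll": 0}]' --grip 92

```text
t: 22.33
eef_pos: [621.9, -48.9, 151.0]
tcp_rot: [3.141, -0.0, 0.001]
ft_force: [-0.5, -0.2, -0.4]
opening: 0.966
grip_force: 0.0
```

Request:
step_arm --moves '[{"tx": 0,"ty": 0,"tz": -3,"roll": 0},{"tx": 0,"ty": 0,"tz": -10,"roll": 0},{"tx": 0,"ty": 0,"tz": -22,"roll": 0},{"tx": 0,"ty": 0,"tz": -36,"roll": 0},{"tx": 0,"ty": 0,"tz": -50,"roll": 0},{"tx": 0,"ty": 0,"tz": -66,"roll": 0},{"tx": 0,"ty": 0,"tz": -82,"roll": 0},{"tx": 0,"ty": 0,"tz": -98,"roll": 0},{"tx": 0,"ty": 0,"tz": -110,"roll": 0},{"tx": 0,"ty": 0,"tz": -118,"roll": 0},{"tx": 0,"ty": 0,"tz": -120,"roll": 0},{"tx": 0,"ty": 0,"tz": -120,"roll": 0}]'

```text
t: 23.33
eef_pos: [621.9, -48.9, 271.5]
tcp_rot: [3.141, -0.001, 0.001]
ft_force: [0.1, 0.6, 0.3]
opening: 0.967
grip_force: 0.0
```

Request:
step_arm --moves '[{"tx": -8,"ty": 0,"tz": 0,"roll": 0},{"tx": -24,"ty": 0,"tz": 0,"roll": 0},{"tx": -44,"ty": 0,"tz": 0,"roll": 0},{"tx": -66,"ty": 0,"tz": 0,"roll": 0},{"tx": -88,"ty": 0,"tz": 0,"roll": 0},{"tx": -108,"ty": 0,"tz": 0,"roll": 0},{"tx": -126,"ty": 0,"tz": 0,"roll": 0},{"tx": -140,"ty": 0,"tz": 0,"roll": 0},{"tx": -148,"ty": 0,"tz": 0,"roll": 0},{"tx": -150,"ty": 0,"tz": 0,"roll": 0},{"tx": -150,"ty": 0,"tz": 0,"roll": 0}]'

```text
t: 24.25
eef_pos: [471.6, -49.0, 270.9]
tcp_rot: [3.142, -0.0, 0.001]
ft_force: [0.9, -0.8, 0.3]
opening: 0.967
grip_force: 0.0
```

Run:
```python
from h import *
t=optics.read_camera("top"); s=optics.read_camera("side"); st=env.state(); print(st["t"],st["eef_pos"])
cv2.imwrite("pics/c7.png",np.hstack([cv2.resize(t["pixels"][150:330,230:470],(400,300)),cv2.resize(s["pixels"][120:330,200:480],(400,300))]))
for nm,d,b,thr in(("top",t,(300,400,190,290),190),("side",s,(280,350,140,260),195)):
    h,sa,v=hsv(d); m=box((sa<40)&(v>thr),*b); 
    if m.any(): print(nm,"rim",rect(d,m,198)[:3],m.sum())
```

```text
24.35 [472.3586366  -49.05371369 270.85377458]
top rim (array([621.7, -49.8]), array([54.1, 55.1]), np.float32(0.07)) 246
side rim (array([623.2, -49.2]), array([55.9, 55.7]), np.float32(-0.78)) 156
```

View pics/c7.png

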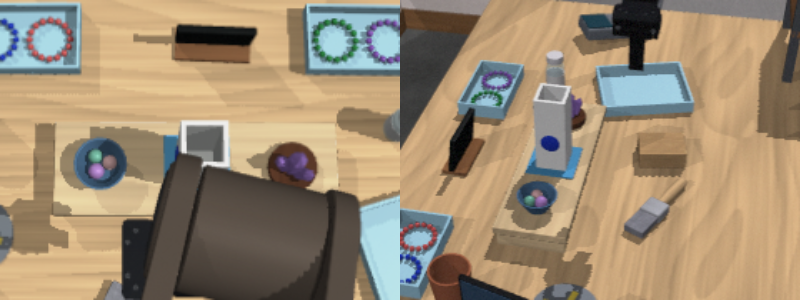

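The vase stands upright on the pad, rim centre at (622,-49) and square, with the other goods where they were.

```bash
python3 -c "
from cell import env
print(env.job_done())"
```

```text
the job is handed in; nothing more can be done
None
```

The job is handed in at about 24 s: the blue, amber and green stones were each held facing the lens for over a second, and the vase now stands in the middle of the pad, square to the riser with amber facing the customers and the gripper clear; no verdict came back.

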